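# Find the slip angle of a printed sled

## Task

Set the smooth printed sled flat in its starting place on the tester's ramp, beside the textured reference tile, wholly above the start line and pointing down the slope, pressing it down only gently. Then lift the ramp slowly by its crossbar until the sled just starts to slide on its own; stop there and leave the ramp standing at that angle, the sled slid down to the foot stop and the tile, which grips a little better, still lying where it was. Leave the other things on the bench alone.

Things in the scene. Friction and masses are not known exactly. Their poses are not given: they have to be found in the camera images.
- sled_center (a point): Test sled, loose grey printed part, about 0.14 kg: foot 50 long (own x) x 40 wide (y) x 14 mm high; upright grip fin on its middle, 34 long (x) x 12 thick (y), up to 60 mm above the underside. This point: its centre, 30 mm above the underside. z up. Grip the fin across its thickness, about 45 mm above the underside, fingertips clear of the foot. Same either way round.
- ramp_hinge (a point): Hinged aluminium ramp plate of the tester, 225 x 150 x 8 mm. Origin: on the hinge axis at the plate's foot end, mid-thickness, mid-width, 70 mm above the bench. x points down the slope: the plate runs from x = 0 to -225 mm. y is the hinge axis, z normal to the plate; upper face at z = +4 mm. Its fixed base is 160 mm wide and reaches 30 mm past the hinge; cheeks rise 15 mm above the hinge.
- ramp_start (a point): Point on the ramp's upper face at x = -180, y = +20 mm in the ramp's frame: the middle of the sled's starting place, at the upper end beside the tile. The sled's centre may be 18 mm up or down the slope from it and 20 mm to the side, clear of the tile. Axes as the ramp's.
- ramp_line (a point): Middle of the thin black start line across the ramp's upper face, at x = -135 mm in the ramp's frame. Above the line means towards the crossbar. Axes as the ramp's.
- ramp_stop (a point): Middle of the foot of the upslope face of the black rubber foot stop, a bar 140 wide, 20 mm high across the ramp, at x = -30 mm in the ramp's frame. A sled resting against it has its centre 25 mm upslope of this face. Axes as the ramp's.
- ramp_bar (a point): Middle of the ramp's steel crossbar: round, 12 mm in diameter, along the ramp's y, 132 mm clear between its side arms, 65 mm of free space between it and the plate's end, 64 mm of free space to the bench beneath. At x = -290 mm, z = 0 in the ramp's frame, so it moves on an arc of radius 290 mm about the hinge. Being round, it can turn in fingers that pinch it from above.
- ramp (a joint): Angle of the ramp, rad: 0 = level (at the start), grows as the bar is lifted, up to 1.0. The hinge is stiff (friction 1.7 N m; lifting takes about 10 N at the bar), so the ramp stays at any angle where it is left. The sled slips at an angle that differs each time, between about 0.28 and 0.50; the tile slips some 0.07 to 0.09 rad later.
- bracket: A loose grey printed L-bracket, 60 x 45 x 57 mm high, a bystander. Origin under its centre.
- screwdriver: A screwdriver lying on the bench, about 200 mm long, a bystander.
- bottle: A water bottle, 64 mm in diameter, 190 mm tall, a bystander. Origin under its centre.
- tile_center (a point): Reference tile: loose flat square grey tile, 34 x 34 x 12 mm high, with dark ribs on top, lying on the ramp at about x = -180, y = -53 mm in the ramp's frame. Its textured underside grips a little better than the sled. Must stay where it lies on the ramp. This point is its centre, 6 mm above its underside.
Things that resemble listed ones, but are neither listed nor needed, are in the scene too. Of the things shaped like the part that bears tile_center, the grey one is meant. What is shaped like the part that bears sled_center but orange is not meant.

How it is judged:
By the outcome, as a careful person would: the job done as asked, in the order asked, and still so for the second after the job is handed in, with the robot touching nothing.
It also fails if it takes over 72 s, if anything falls off the work surface, if the arm or the gripper's body presses on something with over 40 N, if the wrist force passes 120 N, or if a joint passes its speed limit or range.

## Robot

A 6-joint arm with a two-finger parallel gripper is mounted at the origin on the work surface. World frame = base frame: x ahead of the robot, y to its left, z up, the work surface at z = 0. Lengths are in m, angles in degrees, forces in N, time in s.
With the tool pointing down it reaches from about 0.325 to 0.85 m from the base axis. Payload 15.5 kg.
Tool frame: the origin (TCP) lies at the very end of the fingers, on their centre line; the grasp point (between the pads) lies arm.grip_depth behind it (arm.grip_depth is the distance from the TCP to the grasp point, in m); z points along the fingers, y is the line along which they close (so a half turn about z gives the same grasp; the last joint's range is limited). The gripper opens to 91 mm and grips with 3 to 60 N. Pads are 32 mm wide; open, the fingers measure 118 mm over their backs; the gripper's body (76 mm by 178 mm) begins 60 mm behind the grasp point.
Start: joints at [57.84, 28.281, 77.091, -0, 74.628, -5.472], TCP at [0.281, 0.558, 0.214] pointing down, gripper open.
Joint ranges: [-166.48, 166.48], [-47.26, 123.95], [12.59, 153.08], [-70.14, 250.14], [6.76, 159.57], [-176.63, 176.63]. Speed limits (degrees/s): [108.29, 108.29, 147.25, 172.46, 172.46, 172.46].

## Interface

Orientations are given as a 3x3 rotation matrix whose columns are the frame's x, y, z axes.
In Python, from rig import arm gives the robot as it stands. Calls block until the motion is done:
- arm.move_to(position, orientation): joint-space move of the TCP to a pose.
- arm.move_l(position, orientation=None, feed=0.15): straight line of the TCP; orientation=None keeps the orientation; feed is the mean speed in m/s.
- arm.move_joints(angles): joint-space move.
- arm.grip(opening): finger opening in m; the grip force is fixed at half the most; returns when the fingers have stopped.
- arm.sleep(seconds).
- arm.solve_ik(position, orientation): joint angles nearest the present ones, or None.
- arm.snapshot(name): name is "side" or "top" or "wrist"; returns the picture (480x640x3 uint8, red, green, blue); there is no depth.
- arm.get_calibration(name): a dict with "intrinsics" (3x3 intrinsics, pixels), "cam_to_world" (4x4, takes a point from camera to world coordinates). Camera axes: x right, y down, z forward; pixel columns grow to the right and rows downward; lengths in m; the calibration is good to about 2 mm. A picture is of the moment at which its call begins: read the wrist's pose just before it. get_calibration takes no time and is no camera call; for the wrist camera it gives the pose at the moment of the call.
A pose or a line that the arm cannot do raises arm.Unreachable and nothing moves.
- arm.sign_off(): hands the job in; it is judged then, once.
Readings, each from a call of its own:
- arm.current_t(): time.
- arm.current_joint_positions(): joint angles.
- arm.current_dq(): joint speeds.
- arm.current_tau(): joint torques, N m.
- arm.current_ee_pos(): TCP position.
- arm.current_tool_rot(): TCP orientation.
- arm.current_force(): force on the tool from outside, world axes, zero at the start.
- arm.current_torque(): the same for the moment, N m.
- arm.current_width(): finger opening in m.
- arm.current_grasp_force(): force on a finger pad.
Only numpy, scipy, OpenCV 4.12 (cv2) and the standard library are available. Lean on these libraries where they do the work, as an engineer would, in place of code of your own. Each camera call takes 0.05 s, during which the arm holds its last target. There are 200 camera calls.

## Working session

There is one attempt and no reset: what is moved stays moved. The work goes in short steps, each a Python script; the robot and the scene stay as the last script left them, time stands still between calls to the robot, and variables do not carry over. Pictures are saved under pics/ and viewed, at most 11 in all, crops included, and the job is handed in when it is done.

```bash
mkdir -p pics; ls; python3 - <<'E'
from rig import arm
import cv2
for n in ["side","top"]:
    cv2.imwrite(f"pics/{n}0.png",arm.snapshot(n)[:,:,::-1])
    c=arm.get_calibration(n);print(n,c["intrinsics"],c["cam_to_world"])
print(arm.grip_depth,arm.current_t(),arm.current_force())
E
```

```text
pics
side [[550.67895071   0.         324.96881007]
 [  0.         550.67895071 248.94935765]
 [  0.           0.           1.        ]] [[ 0.82717463 -0.29364187  0.47912063 -0.09367436]
 [-0.56160044 -0.40212095  0.7231208  -1.02131961]
 [-0.0196741  -0.86722154 -0.49753365  0.78716194]
 [ 0.          0.          0.          1.        ]]
top [[548.61718839   0.         320.45671529]
 [  0.         548.61718839 246.68003971]
 [  0.           0.           1.        ]] [[-0.02278114 -0.99542555  0.09278468  0.47290388]
 [-0.99972653  0.02317264  0.00314411 -0.01480723]
 [-0.00527979 -0.09268768 -0.99568123  1.2007809 ]
 [ 0.          0.          0.          1.        ]]
0.0188 0.1 [0.2517778  0.15436471 0.41583887]
```

View pics/top0.png

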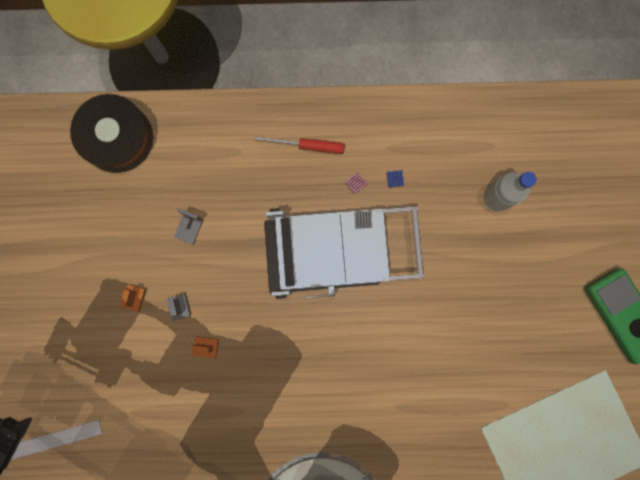

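View pics/side0.png

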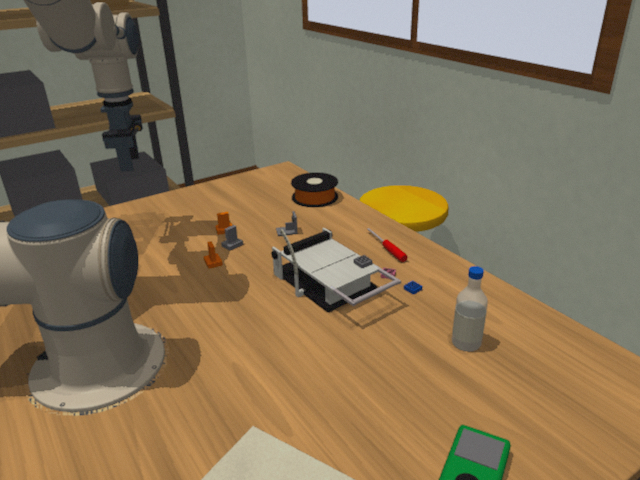

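```bash
python3 - <<'E'
import cv2,numpy as np
t=cv2.imread("pics/top0.png");s=cv2.imread("pics/side0.png")
a=cv2.resize(t[190:370,110:230],(400,600),interpolation=cv2.INTER_CUBIC)
b=cv2.resize(s[190:290,200:320],(400,333),interpolation=cv2.INTER_CUBIC)
c=cv2.resize(s[225:305,265:405],(400,229),interpolation=cv2.INTER_CUBIC)
b=cv2.copyMakeBorder(np.vstack([b,c]),0,38,0,0,cv2.BORDER_CONSTANT)
cv2.imwrite("pics/c1.png",np.hstack([a,b]))
cv2.imwrite("pics/c2.png",cv2.resize(t[190:310,250:440],None,fx=4,fy=4,interpolation=cv2.INTER_CUBIC))
E
```

```text
(no output)
```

View pics/c1.png

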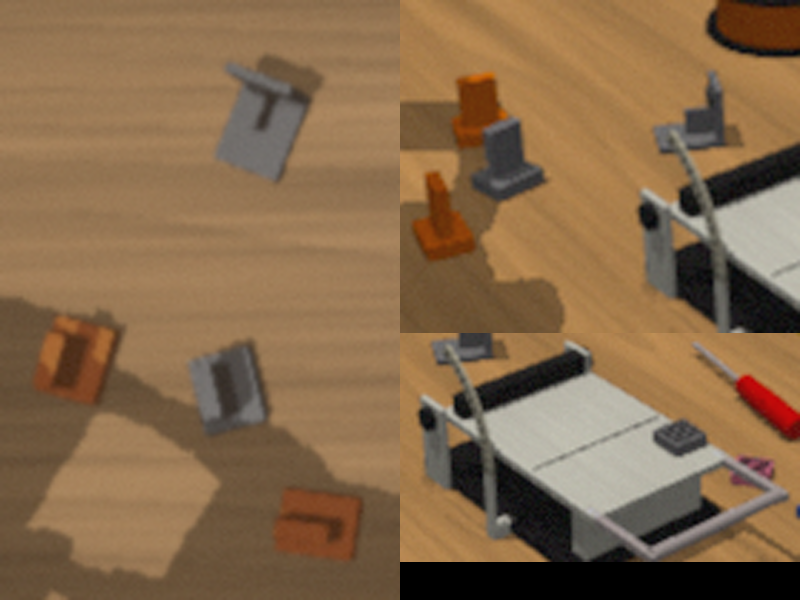

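View pics/c2.png

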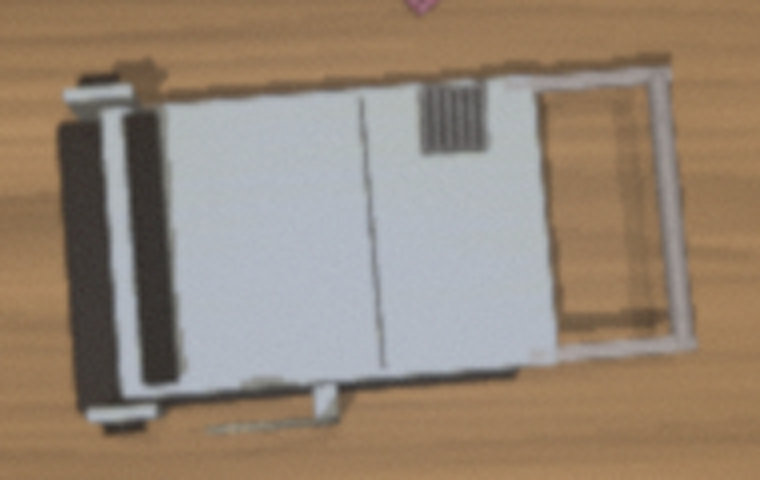

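```bash
cat > h.py <<'E'
from rig import arm
import numpy as np, cv2
def ray(n,px,c=None):
    c=c or arm.get_calibration(n); M=np.array(c["cam_to_world"]);K=np.array(c["intrinsics"])
    d=M[:3,:3]@np.linalg.inv(K)@np.array([px[0],px[1],1.]); return M[:3,3],d
def plane(n,px,z,c=None):
    o,d=ray(n,px,c); return o+d*(z-o[2])/d[2]
def proj(n,p,c=None):
    c=c or arm.get_calibration(n); M=np.array(c["cam_to_world"]);K=np.array(c["intrinsics"])
    q=K@(M[:3,:3].T@(np.array(p)-M[:3,3])); return q[:2]/q[2]
def tri(a,b):
    o1,d1=ray("top",a);o2,d2=ray("side",b)
    s=np.linalg.lstsq(np.c_[d1,-d2],o2-o1,rcond=None)[0]
    return (o1+s[0]*d1+o2+s[1]*d2)/2
def down(yaw): # tool y axis at angle yaw (rad) in world xy, z down
    y=np.array([np.cos(yaw),np.sin(yaw),0]);z=np.array([0,0,-1.]);return np.c_[np.cross(y,z),y,z]
E
python3 - <<'E'
from h import *
c2=lambda x,y:(250+x/4-.4,190+y/4-.4)
P=[((362,98),-.135,-.075,.074),((383,367),-.135,.075,.074),((537,90),-.225,-.075,.074),((556,362),-.225,.075,.074),((659,75),-.290,-.066,.074),((684,342),-.290,.066,.074),((453,119),-.180,-.053,.086)]
W=np.array([plane("top",c2(*p[0]),p[3])[:2] for p in P]);R=np.array([[p[1],p[2]] for p in P])
print(W)
Rm=R.mean(0);Wm=W.mean(0);U,S,V=np.linalg.svd((R-Rm).T@(W-Wm));Q=V.T@U.T
if np.linalg.det(Q)<0: print("flip")
t=Wm-Q@Rm; print("hinge",t,"x-axis",Q[:,0],"res",((R@Q.T+t)-W).round(4).tolist())
c1=lambda x,y:(110+x*.3-.35,190+y*.3-.35)
f=[plane("top",c1(*p),.014) for p in [(190,358),(252,343),(268,412),(208,433)]]
print("foot",np.array(f).round(4).tolist(),np.mean(f,0))
print("protr top",tri((301,297),(282.5,229)),"post",tri((330,290),(298,292)))
print(arm.current_joint_positions())
E
```

```text
[[ 0.64479744 -0.05352153]
 [ 0.50534807 -0.06064619]
 [ 0.6468446  -0.14431227]
 [ 0.50587232 -0.14932541]
 [ 0.65320633 -0.20778811]
 [ 0.51460244 -0.21524566]
 [ 0.63100449 -0.09942967]]
hinge [0.56803635 0.07790848] x-axis [-0.04897626  0.99879994] res [[0.0048, 0.0003], [-0.0056, 0.0], [0.0071, 0.0012], [-0.0017, -0.0012], [-0.005, -0.0007], [0.0017, 0.0003], [-0.0012, 0.0001]]
foot [[0.4821, 0.3232, 0.014], [0.4909, 0.283, 0.014], [0.4462, 0.2727, 0.014], [0.4337, 0.3114, 0.014]] [0.46322713 0.297547   0.014     ]
protr top [0.47640112 0.02660846 0.1641707 ] post [ 0.48561531 -0.02751301  0.00573337]
[ 5.78394759e+01  2.83098239e+01  7.71242640e+01 -9.36212522e-04
  7.46297416e+01 -5.47401520e+00]
```

```bash
python3 - <<'E'
from h import *
for yaw in (103.3,-76.7):
    q=arm.solve_ik([.463,.2975,.16],down(np.radians(yaw)));print(yaw,q)
    for y2 in (182.8,2.8):
        print(y2,arm.solve_ik([.557,-.103,.2],down(np.radians(y2))))
arm.grip(.05)
arm.move_to([.463,.2975,.16],down(np.radians(103.3)))
im=arm.snapshot("wrist");cv2.imwrite("pics/w1.png",im[:,:,::-1])
c=arm.get_calibration("wrist");print(proj("wrist",[.463,.2975,.06],c),c["cam_to_world"],arm.current_t(),arm.current_joint_positions())
E
```

```text
103.3 [ 2.65055908e+01  2.58014647e+01  9.15321723e+01 -2.54444375e-14
  6.26663630e+01 -7.67944092e+01]
182.8 [-1.65164659e+01  2.43871827e+01  8.65519262e+01 -2.54444375e-14
  6.90608911e+01  1.60683534e+02]
2.8 [-1.65164659e+01  2.43871827e+01  8.65519262e+01 -2.54444375e-14
  6.90608911e+01 -1.93164659e+01]
-76.7 [ 2.65055908e+01  2.58014647e+01  9.15321723e+01 -2.54444375e-14
  6.26663630e+01  1.03205591e+02]
182.8 [-1.65164659e+01  2.43871827e+01  8.65519262e+01 -2.54444375e-14
  6.90608911e+01  1.60683534e+02]
2.8 [-1.65164659e+01  2.43871827e+01  8.65519262e+01 -2.54444375e-14
  6.90608911e+01 -1.93164659e+01]
[325.71751298 239.06093058] [[-2.29644569e-01  9.33855903e-01  2.74183376e-01  3.84624170e-01]
 [ 9.73274561e-01  2.20340839e-01  6.47034981e-02  2.79859753e-01]
 [ 9.94848038e-06  2.81714512e-01 -9.59498272e-01  3.31253848e-01]
 [ 0.00000000e+00  0.00000000e+00  0.00000000e+00  1.00000000e+00]] 2.15 [ 2.65867790e+01  2.57988879e+01  9.14990025e+01  1.18685211e-02
  6.26763215e+01 -7.67234830e+01]
```

View pics/w1.png

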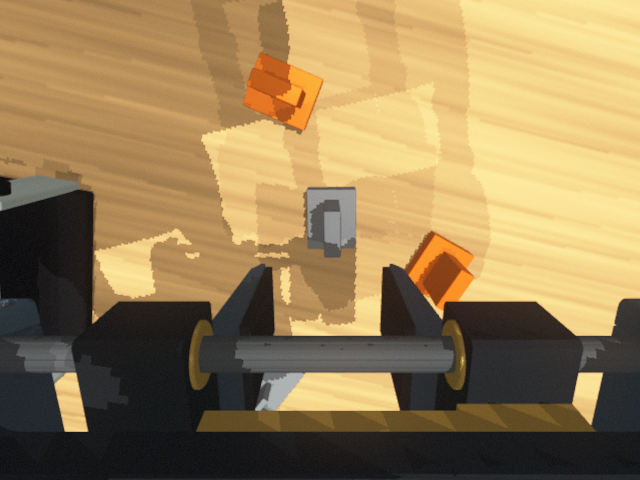

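```bash
python3 - <<'E'
from h import *
c=arm.get_calibration("wrist")
f=[plane("wrist",p,.014,c) for p in [(307,188),(355,187),(356,248),(307,248)]]
print(np.round(f,4),np.mean(f,0)); print(plane("wrist",(332.5,228),.06,c))
v=f[3]-f[0]+f[2]-f[1];print(np.degrees(np.arctan2(v[1],v[0])))
E
```

```text
[[0.4383 0.2762 0.014 ]
 [0.4287 0.3133 0.014 ]
 [0.4781 0.3269 0.014 ]
 [0.4875 0.2871 0.014 ]] [0.45811758 0.30086611 0.014     ]
[0.45400034 0.30028805 0.06      ]
13.921442140762466
```

```bash
python3 - <<'E'
from h import *
R=down(np.radians(103.8))
arm.move_l([.458,.3005,.10],R)
arm.move_l([.458,.3005,.0265],feed=.1)
arm.grip(0.0); print("w",arm.current_width(),arm.current_grasp_force(),arm.current_ee_pos())
arm.move_l([.458,.3005,.25],feed=.2)
print("w",arm.current_width(),arm.current_force())
arm.move_to([.557,-.103,.25],down(np.radians(2.8)))
arm.move_l([.557,-.103,.135],feed=.15)
cv2.imwrite("pics/w2.png",arm.snapshot("wrist")[:,:,::-1])
cv2.imwrite("pics/t2.png",cv2.resize(arm.snapshot("top")[170:320,240:440],None,fx=4,fy=4)[:,:,::-1])
c=arm.get_calibration("wrist");np.save("c2.npy",c["cam_to_world"])
h=np.array([.568,.0779]);x=np.array([-.049,.9988]);y=np.array([-.9988,-.049])
for a,b in [(-.135,.07),(-.135,-.07),(-.225,.075),(-.225,-.075),(-.18,-.053)]:
    print(a,b,proj("wrist",np.r_[h+a*x+b*y,.074],c))
print(arm.current_t(),arm.current_force())
E
```

```text
w 0.011784046279074862 30.000168085098267 [0.45801472 0.3005217  0.02655352]
w 0.011721804047951562 [ 0.69994823 -0.70672273 -1.26804975]
-0.135 0.07 [241.0202958  182.27217513]
-0.135 -0.07 [480.24318048 182.05601652]
-0.225 0.075 [241.75390625 321.07652083]
-0.225 -0.075 [473.03916065 320.63984584]
-0.18 -0.053 [444.89170931 254.9488928 ]
8.0667 [0.03357664 0.09334626 0.20227919]
```

View pics/w2.png

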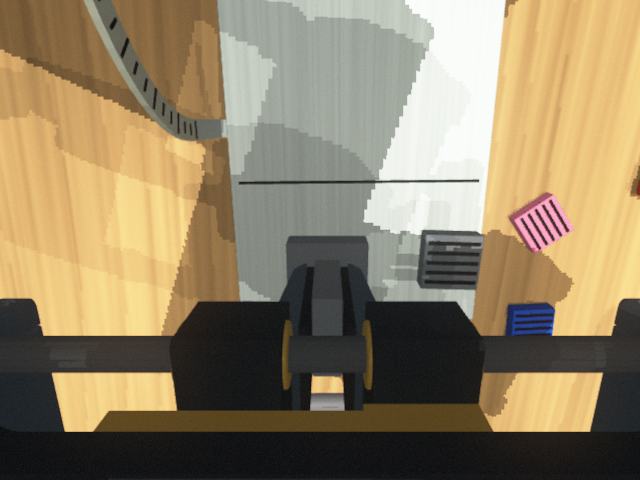

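```bash
python3 - <<'E'
from h import *
arm.move_l([.557,-.103,.105],down(np.radians(3.1)),feed=.08)
f0=np.array(arm.current_force())[2]
z=.105
while z>.0975:
    z-=.0007; arm.move_l([.557,-.103,z],feed=.02)
    f=np.array(arm.current_force())[2]-f0
    if f>1.2: break
print("z",z,f)
arm.grip(.034)
arm.move_l([.557,-.103,z+.12],feed=.12)
cv2.imwrite("pics/w3.png",arm.snapshot("wrist")[:,:,::-1])
c=arm.get_calibration("wrist")
print(arm.current_t(),arm.current_force(),proj("wrist",[.557,-.103,.088],c))
for a,b in [(-.135,.07),(-.135,-.07)]:
    h=np.array([.568,.0779]);x=np.array([-.049,.9988]);y=np.array([-.9988,-.049]);print(proj("wrist",np.r_[h+a*x+b*y,.074],c))
E
```

```text
z 0.10009999999999995 8.132571423209113
12.075 [-0.0713077   0.37051629 -0.7739613 ] [328.37880505 227.331514  ]
[264.81439516 166.93971114]
[442.9073153  167.75806639]
```

View pics/w3.png

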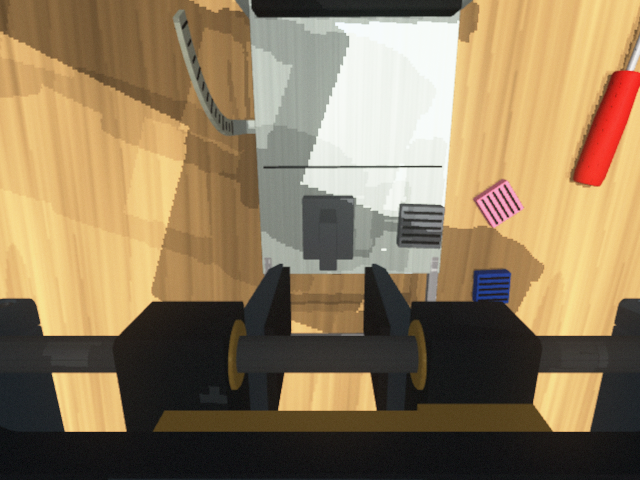

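```bash
cat >> h.py <<'E'
H=np.array([.568,.0779]);X=np.array([-.0515,.99867])
H=H+.18*(np.array([-.049,.9988])-X)*-1
RB=down(np.arctan2(X[1],X[0]))
def bar(th): return np.r_[H-.29*np.cos(th)*X,.07+.29*np.sin(th)-arm.grip_depth]
def pics():
    return arm.snapshot("top"),arm.snapshot("side")
E
python3 - <<'E'
from h import *
p=bar(0);print(p)
arm.move_to(np.r_[p[:2],.22],RB)
arm.move_l(p,feed=.12)
arm.grip(0.0);print("w",arm.current_width(),arm.current_grasp_force(),arm.current_force(),arm.current_t())
for th in np.arange(.05,.201,.05):
    arm.move_l(bar(th),feed=.03)
    print(th,np.round(arm.current_force(),1),np.round(arm.current_ee_pos()-bar(th),4))
    if np.linalg.norm(arm.current_force())>40: break
arm.sleep(.2)
a=pics();arm.sleep(.2);b=pics()
print([(np.abs(u.astype(int)-v).max(2)[150:330,220:450]>25).sum() for u,v in zip(a,b)],arm.current_t())
im=np.hstack([cv2.resize(b[0][190:310,255:415],(400,300)),cv2.resize(b[1][200:320,255:415],(400,300))])
cv2.imwrite("pics/l1.png",im[:,:,::-1])
E
```

```text
[ 0.582485  -0.2117377  0.0512   ]
w 0.010927627988641194 29.98411327600479 [0.03966416 6.74308172 3.15960349] 15.6917
0.05 [ 1.1  5.9 -2. ] [-0.      0.0008 -0.0001]
0.1 [ 1.3  7.  -1.1] [-0.0001  0.0008 -0.0001]
0.15000000000000002 [ 1.6  5.8 -1.6] [-0.0001  0.0007 -0.0002]
0.2 [ 1.4  5.6 -3.2] [-0.0001  0.0006  0.    ]
[np.int64(0), np.int64(0)] 18.825
```

View pics/l1.png

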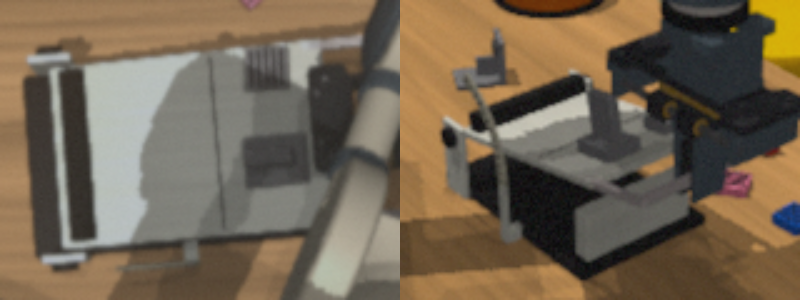

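```bash
python3 - <<'E'
from h import *
def mv():
    a=pics();arm.sleep(.2);b=pics()
    return [int((np.abs(cv2.blur(u,(3,3)).astype(int)-cv2.blur(v,(3,3))).max(2)[150:330,220:450]>10).sum()) for u,v in zip(a,b)],b
arm.move_l(bar(.26),feed=.02);arm.sleep(.2)
th=.26
while th<.53:
    n,b=mv();print(round(th,3),n,end=" ")
    if max(n)>8: break
    th+=.009;arm.move_l(bar(th),feed=.012)
for i in range(5):
    arm.sleep(.3);n,b=mv();print(n)
print(th,arm.current_t(),arm.current_force())
im=np.hstack([cv2.resize(b[0][190:310,255:415],(400,300)),cv2.resize(b[1][200:320,255:415],(400,300))])
cv2.imwrite("pics/l2.png",im[:,:,::-1])
E
```

```text
0.26 [0, 0] 0.269 [0, 0] 0.278 [0, 0] 0.287 [0, 0] 0.296 [19, 0] [0, 0]
[0, 0]
[0, 0]
[0, 0]
[0, 0]
0.29600000000000004 27.0083 [ 2.61825631  4.36800853 -6.92115854]
```

View pics/l2.png

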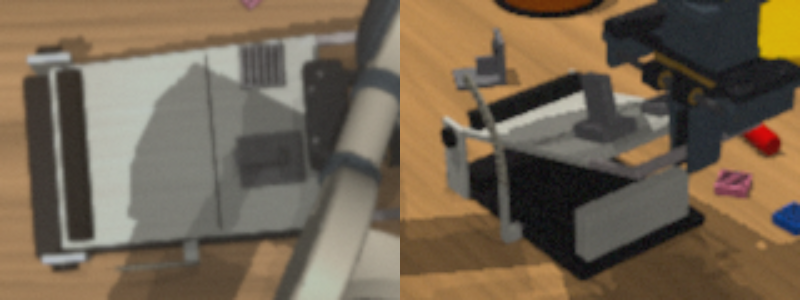

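```bash
python3 - <<'E'
from h import *
def mv():
    a=pics();arm.sleep(.2);b=pics()
    return [int((np.abs(cv2.blur(u,(3,3)).astype(int)-cv2.blur(v,(3,3))).max(2)[150:330,220:450]>10).sum()) for u,v in zip(a,b)],b
th=.296
while th<.53:
    th+=.009;arm.move_l(bar(th),feed=.012)
    n,b=mv();print(round(th,3),n,end=" ")
    if max(n)>6:
        n,b=mv();print("again",n)
        if max(n)>6: break
for i in range(5):
    arm.sleep(.2);n,b=mv();print(n)
    if i==1: c=b
print(th,arm.current_t(),arm.current_force())
im=np.hstack([cv2.resize(b[0][190:310,255:415],(400,300)),cv2.resize(b[1][200:320,255:415],(400,300))])
cv2.imwrite("pics/l3.png",im[:,:,::-1])
E
```

```text
0.305 [0, 0] 0.314 [18, 0] again [0, 0]
0.323 [0, 0] 0.332 [0, 0] 0.341 [14, 0] again [0, 0]
0.35 [0, 4] 0.359 [1, 0] 0.368 [0, 0] 0.377 [0, 0] 0.386 [7, 0] again [0, 0]
0.395 [0, 0] 0.404 [0, 0] 0.413 [0, 0] 0.422 [0, 0] 0.431 [0, 0] 0.44 [0, 0] 0.449 [224, 219] again [353, 293]
[488, 375]
[615, 472]
[201, 0]
[0, 0]
[0, 0]
0.4490000000000001 44.6417 [-5.67776102 -2.96887035 -4.97505892]
```

View pics/l3.png

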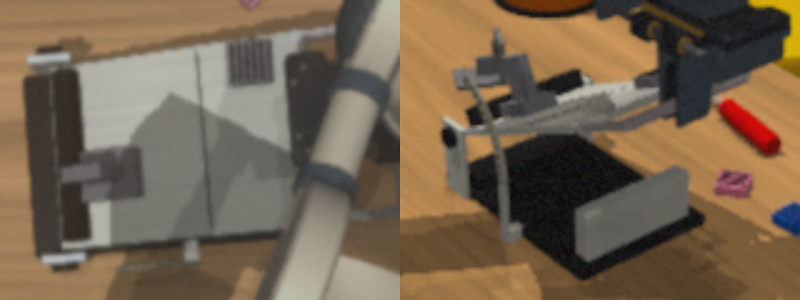

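```bash
python3 - <<'E'
from h import *
a=pics()
arm.grip(.034);p=np.array(arm.current_ee_pos());print(arm.current_force())
arm.move_l(p+[0,0,.12],feed=.12)
arm.sleep(.5);b=pics()
print(arm.current_t(),arm.current_force(),arm.current_width())
im=np.hstack([cv2.resize(b[0][190:310,255:415],(400,300)),cv2.resize(b[1][200:320,255:415],(400,300))])
cv2.imwrite("pics/l4.png",im[:,:,::-1])
E
```

```text
[-0.63556056 -0.10203268  0.19809978]
47.0333 [-0.22959888  0.20105624 -0.0623611 ] 0.03415869247674972
```

View pics/l4.png

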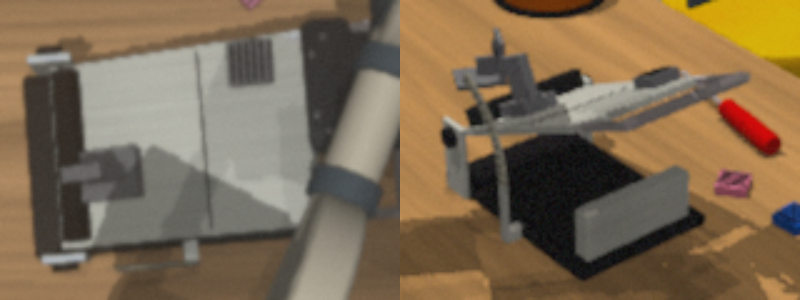

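The ramp is standing at its angle. The sled rests at the foot stop around (110,172) in the top view, the tile is unmoved at (250,62), and the gripper is clear of everything.

```bash
python3 -c "
from rig import arm
print(arm.sign_off())"
```

```text
the job is handed in; nothing more can be done
None
```

The job is handed in: the sled broke loose at about 0.45 rad and slid to the foot stop, the ramp is left standing at that angle, and the tile still lies where it was; setting the sled down peaked at about 8 N.

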